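# Zero the valve tester's dial and set it three clicks up

### The arm

A 6-joint arm with a two-finger parallel gripper is mounted at the origin on the work surface. World frame = base frame: x ahead of the robot, y to its left, z up, the work surface at z = 0. Lengths are in m, angles in degrees, forces in N, time in s.
With the tool pointing down it reaches from about 0.35 to 0.725 m from the base axis. Payload 6 kg.
Tool frame: the origin (TCP) lies at the very end of the fingers, on their centre line; the grasp point (between the pads) lies 19 mm behind it; x points along the fingers, y is the direction in which the jaws open and shut, and the axes are right-handed (so a half turn about x gives the same grasp; the last joint's range is limited). The gripper opens to 85 mm and grips with 20 to 120 N. Pads are 22 mm wide; open, the fingers measure 114 mm over their backs; the gripper's body (76 mm by 85 mm) begins 54 mm behind the grasp point. The pads swing forward as they close: fully open they stand 13 mm farther back than shut.
Start: joints at [93.604, 2.303, 4.859, 0, -92.561, -19.12], TCP at [0.16, 0.578, 0.231] pointing down, gripper open.
Joint ranges: [-146.85, 146.85], [-73.84, 115.35], [-62.03, 85.46], [-188.31, 113.3], [-161.28, -10.13], [-171.36, 171.36]. Speed limits (degrees/s): [147.25, 147.25, 172.46, 180, 180, 180].

### API

Orientations are given as [roll, pitch, yaw] about the fixed x, y, z axes, in that order (R = Rz(yaw) Ry(pitch) Rx(roll)).
In Python, from workcell import arm gives the robot as it stands.
- The arm moves only by the tool arm_command, never from a script. Its argument "deltas" is a list that holds one entry, the list of rows, each a list of 7 numbers: the shift along the tool's x, y, z in m, then the turn, a rotation vector about the tool's x, y, z in rad, then the finger opening in m, from 0 to 0.0854. A call has exactly 10 rows; each row is the pose to reach, as a shift and turn from the pose measured when the call began, along the tool's axes at that moment; what a row does not reach only later rows make up. A row lasts 1/12 s, in which the tool goes at most 41.7 mm and 7.16 degrees, less where a joint would pass 70% of its speed; a pose out of reach is approached as far as the arm can. A call with a gripper value outside its range is refused whole. The fingers move at their own pace and stop on an object; "force" is the grip in N (left out, the last holds). Time passes only in rows, so rows that repeat a pose let the fingers close, or fill a call up. It gives the time, the measured TCP pose, the force and the opening at its end, in the units of the state.
- arm.read_state(): the state, without advancing time (a new reading comes with each control period).
- arm.grab_frame(name): name is "scene" or "top" or "wrist"; returns the picture (420x560x3 uint8, blue, green, red); there is no depth.
- arm.calibration(name): a dict with "K" (3x3 intrinsics, pixels), "k1" (the pictures are not rectified: a ray, as slopes to the right and down, at radius r is drawn at 1 + k1 r^2 times it, then the intrinsics apply), "world_to_cam" (4x4, takes a point from world to camera coordinates); the wrist camera has in their place "hand_eye" (4x4, takes a point from camera to tool coordinates, whose origin is the TCP and whose axes are the tool frame's). Camera axes: x right, y down, z forward; pixel columns grow to the right and rows downward; lengths in m; the calibration is good to about 2 mm. A picture is of the moment at which its call begins: read the wrist's pose just before it. calibration takes no time and is no camera call.
- arm.sign_off(): hands the job in, once; it reports no verdict.
Trained networks look in the newest picture that a camera, given by its name, has taken for a name from the list of things; names that differ only in an ending like _2 or _b are one class to them, and where a whole thing is asked for, a point or a joint stands for the part that bears it (a point fixed in the world has none). Each returns a list of dicts, best first, with "confidence" (0 to 1); they miss things now and then, are a little off and sometimes report something else, mostly with a low value. They report only what shows in the picture. A call takes as long as a camera call. They do not tell look-alikes from the thing itself.
- arm.search_frame(name, camera): "box" ([left, top, right, bottom] in pixels, round what is visible of it).
- arm.masks_of(name, camera): "region" (420x560 bool, what is visible of it) and "box" ([left, top, right, bottom] in pixels, round what is visible of it).
- arm.tip_of(name, camera): "uv" ([column, row] in pixels: a listed point, or the origin of a listed thing).
The state is a dict: "t": time; "joint_pos": joint angles; "qvel": joint speeds; "effort": joint torques, N m; "ee_pos": TCP position; "eef_rot": TCP orientation; "wrist_force": force on the tool from outside, world axes, zero at the start; "ft_torque": the same for the moment, N m; "gripper_width": finger opening in m.
Only numpy, scipy, OpenCV 4.12 (cv2) and the standard library are available. Lean on these libraries where they do the work, as an engineer would, in place of code of your own. Each camera call takes 0.05 s, during which the arm holds its last target.

### The job

Lift the green cover off the valve tester's sloping panel and stand it upright on the blue mat, setting it down rather than dropping it. Then turn the red dial anticlockwise all the way to its stop, and from there three clicks back clockwise, and let go. Handle the dial gently, with a light grip and without forcing it against the stop, and leave the other things on the table where they are.

Things in the scene. Friction and masses are not known exactly. Their poses are not given: they have to be found in the camera images.
- tester: Valve tester: fixed grey wedge case, wood sides, 240 x 240 mm, left or right of the mat. Origin: centre of its underside; z up; x from its low front edge (30 mm high) to its high rear edge (169 mm). Its black panel rises towards +x at 30 degrees: outward normal (-0.5, 0, 0.866) in this frame. Cover's ledge, meter and sockets on the panel are at most 13 mm high.
- cover_grip (a point): Loose green cover, about 0.25 kg: box open below, 130 x 130 x 64 mm, with a black grip rib on top (90 mm along its y, 14 mm thick along its x, 40 mm high). This point: middle of the rib, 84 mm above the cover's rim; z up out of the rib. At first it stands on the panel over the dial, tilted like it (x up the slope), against a 12 mm ledge; 70 mm of lift along the panel's normal clears the dial.
- mat: Blue felt mat, fixed, 200 x 200 mm, 4 mm thick. Origin: centre of its underside on the table; x and y along its sides.
- dial_grip (a point): Grip point on the dial's axis, 30 mm out from the panel. z: the axis, out of the panel; x: along the red grip bar to its white pointer end (turns with the dial). Bar 66 mm long, 16 mm thick, 10 to 46 mm out from the panel, on a grey disc 76 mm across. The axis meets the panel on the tester's centre line, 46 mm in front of its origin (towards the low edge) and 72.5 mm above the table.
- dial (a joint): Dial angle, rad: 0 at the anticlockwise stop, growing clockwise seen facing the panel. 9 clicks 0.419 rad (24 degrees) apart, 0 to 3.35, dots on the panel (the stop's is red); hard stops 0.04 beyond the end clicks. A sprung detent (up to 0.2 N m) pulls it into the nearest click, where it stays. At 1.676 the pointer points straight up the slope. It starts on the third to sixth click.
- dial_bar: The dial's red grip bar with its grey disc, turning with the dial; delicate: a grip of 20 to 40 N is enough, and more than 110 N in all (both fingers' contact forces added, as from a hard grip or from twisting on against the stop) is too much. Origin on the dial's axis at the panel's surface; axes as for the dial's grip point.
- carton_red: Bystander, to be left alone: a red valve carton, 54 x 54 mm and 120 mm tall, standing in the gap between tester and mat. Origin: centre of its underside.
- valve_tall: Bystander, to be left alone: a glass radio valve standing on its black base, 54 mm in diameter, 130 mm tall, in the gap between tester and mat, farther back. Origin: centre of its underside.
- screwdriver: Bystander, to be left alone: a screwdriver, 180 mm long, lying in front of the tester (on the robot's side). Origin: centre of its underside.
- multimeter: Bystander, to be left alone: a yellow multimeter, 75 x 145 x 40 mm, lying behind the tester. Origin: centre of its underside.
- carton_yellow: Bystander, to be left alone: a yellow valve carton, 60 x 60 mm and 110 mm tall, standing behind the mat. Origin: centre of its underside.
- valve_short: Bystander, to be left alone: a glass radio valve standing on its black base, 52 mm in diameter, 100 mm tall, behind the mat. Origin: centre of its underside.
- tin: Bystander, to be left alone: a round tin, 66 mm in diameter, 85 mm tall, in front of the mat (on the robot's side). Origin: centre of its underside.
Things that resemble listed ones, but are neither listed nor needed, are in the scene too. There is more than one size of the part that bears cover_grip; the job needs the largest.

How it is judged:
By the outcome, as a careful person would: the job done as asked, in the order asked, and still so for the second after the job is handed in, with the robot touching nothing.
It also fails if it takes over 70 s, if anything falls off the work surface, if the arm or the gripper's body presses on something with over 40 N, if the wrist force passes 120 N, or if a joint passes its speed limit or range.

## Working session

There is one attempt and no reset: what is moved stays moved. The work goes in short steps, Python scripts to look and compute and a tool call to move; the robot and the scene stay as the last step left them, time stands still between calls to the robot, and variables do not carry over. Pictures are saved under pics/ and viewed, and the job is handed in when it is done.

Besides the shell and the picture viewer there is one more tool, called after ">>>" as name(argument=value, ...), one argument or row to a line, values as JSON. arm_command: Moves the arm, as the interface text tells. Its arguments: {"type":"object","properties":{"deltas":{"type":"array","items":{"type":"array","items":{"type":"array","items":{"type":"number"}}}},"force":{"type":"number"}},"required":["deltas"]}

```bash
ls; mkdir -p pics; cat > h.py <<'E'
import numpy as np, cv2
from scipy.spatial.transform import Rotation as R
from scipy.optimize import least_squares
from workcell import arm
E
python3 - <<'E'
from h import *
for n in ("scene","top"):
    cv2.imwrite(f"pics/{n}0.png",arm.grab_frame(n))
    c=arm.calibration(n);print(n,{k:np.round(np.array(v),3).tolist() for k,v in c.items()})
print(arm.calibration("wrist"))
print(arm.read_state())
E
```

```text
pics
scene {'K': [[456.13, 0.0, 275.952], [0.0, 456.13, 210.289], [0.0, 0.0, 1.0]], 'k1': -0.003, 'world_to_cam': [[0.753, 0.658, -0.015, -0.42], [0.469, -0.553, -0.689, -0.147], [-0.461, 0.511, -0.725, 1.403], [0.0, 0.0, 0.0, 1.0]]}
top {'K': [[411.073, 0.0, 280.445], [0.0, 411.073, 213.71], [0.0, 0.0, 1.0]], 'k1': 0.027, 'world_to_cam': [[0.01, -1.0, 0.02, 0.006], [-0.984, -0.013, -0.177, 0.531], [0.178, -0.018, -0.984, 1.128], [0.0, 0.0, 0.0, 1.0]]}
{'K': array([[303.57583814,   0.        , 279.75413907],
       [  0.        , 303.57583814, 210.15973141],
       [  0.        ,   0.        ,   1.        ]]), 'k1': -0.050750278572053165, 'hand_eye': array([[ 6.76452197e-04, -2.98616888e-01,  9.54372829e-01,
        -1.42210729e-01],
       [ 9.99999736e-01,  4.55304439e-04, -5.66330481e-04,
        -2.31496260e-04],
       [-2.65414340e-04,  9.54372960e-01,  2.98617117e-01,
        -7.57201730e-02],
       [ 0.00000000e+00,  0.00000000e+00,  0.00000000e+00,
         1.00000000e+00]])}
{'t': 0.1, 'joint_pos': array([ 9.36039404e+01,  2.33632146e+00,  4.80847175e+00, -2.24814498e-02,
       -9.25612059e+01, -1.91167783e+01]), 'qvel': array([ 0.00017268, -0.07258609,  0.05753318,  0.02558906,  0.0076335 ,
       -0.01800217]), 'effort': array([-4.96163964e-03, -3.69350016e+01,  3.48276150e+01,  6.95158526e+00,
       -4.50983542e-03,  5.28706806e-06]), 'ee_pos': array([0.16035638, 0.57787578, 0.23037496]), 'eef_rot': array([  94.96149555,   89.90815591, -100.55035523]), 'wrist_force': array([-0.21589767, -0.42034609,  0.46490059]), 'ft_torque': array([-0.00262244,  0.02008727, -0.00716952]), 'gripper_width': 0.08554066072150462}
```

View pics/scene0.png

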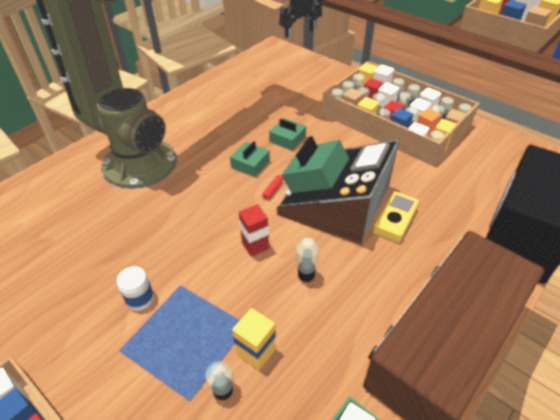

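View pics/top0.png

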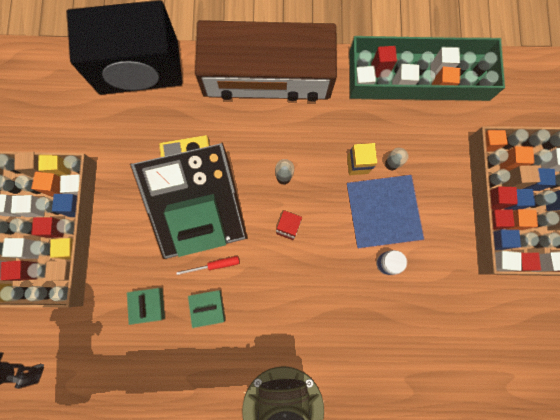

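Top picture: the tester is at (190,200) with a large green cover on its panel (195,222). The mat is at (385,211), and two smaller green covers lie on the table at (145,305) and (206,308). All three could be taken for the cover. The one on the panel is the largest and fits the description.

```bash
cat >> h.py <<'E'
def ray(cam,uv,Twc=None):
    c=arm.calibration(cam);K=np.array(c["K"]);k=c["k1"]
    d=np.array([(uv[0]-K[0,2])/K[0,0],(uv[1]-K[1,2])/K[1,1]]);u=d.copy()
    for _ in range(20): u=d/(1+k*(u@u))
    v=np.array([u[0],u[1],1.])
    if cam=="wrist": T=Twc@np.array(c["hand_eye"])
    else: T=np.linalg.inv(np.array(c["world_to_cam"]))
    return T[:3,3],T[:3,:3]@v
def proj(cam,P,Twc=None):
    c=arm.calibration(cam);K=np.array(c["K"]);k=c["k1"]
    W=np.linalg.inv(Twc@np.array(c["hand_eye"])) if cam=="wrist" else np.array(c["world_to_cam"])
    q=np.atleast_2d(P)@W[:3,:3].T+W[:3,3];s=q[:,:2]/q[:,2:]
    s=s*(1+k*(s**2).sum(1,keepdims=True))
    return s*[K[0,0],K[1,1]]+[K[0,2],K[1,2]]
def atz(cam,uv,z,Twc=None):
    o,d=ray(cam,uv,Twc);return o+d*(z-o[2])/d[2]
def tri(rays):
    A=0;b=0
    for o,d in rays:
        d=d/np.linalg.norm(d);M=np.eye(3)-np.outer(d,d);A=A+M;b=b+M@o
    return np.linalg.solve(A,b)
def tcp(s=None):
    s=s or arm.read_state();T=np.eye(4);T[:3,:3]=R.from_euler("xyz",s["eef_rot"],degrees=True).as_matrix();T[:3,3]=s["ee_pos"];return T
E
python3 - <<'E'
from h import *
for n in ["tester","mat","cover_grip","carton_red","valve_tall","tin","carton_yellow","valve_short","screwdriver","multimeter"]:
    r={}
    for c in("scene","top"):
        t=arm.tip_of(n,c);r[c]=[(np.round(x["uv"],1).tolist(),round(x["confidence"],2)) for x in t[:3]]
    print(n,r)
    try:
        a,b=[r[c][0][0] for c in("scene","top")]
        print("   tri",tri([ray("scene",a),ray("top",b)]).round(4),"z0:",atz("scene",a,0).round(3),atz("top",b,0).round(3))
    except Exception as e: print(e)
im=cv2.imread("pics/top0.png");cv2.imwrite("pics/topc.png",cv2.resize(im[130:270,120:260],None,fx=4.2,fy=4.2,interpolation=2))
im=cv2.imread("pics/scene0.png");cv2.imwrite("pics/scec.png",cv2.resize(im[120:260,265:425],None,fx=4,fy=4,interpolation=2))
cv2.imwrite("pics/topm.png",cv2.resize(cv2.imread("pics/top0.png")[165:255,340:430],None,fx=6,fy=6,interpolation=2))
cv2.imwrite("pics/scem.png",cv2.resize(cv2.imread("pics/scene0.png")[280:400,110:250],None,fx=5,fy=5,interpolation=2))
E
```

```text
tester {'scene': [([335.0, 200.4], 0.71)], 'top': [([196.2, 207.1], 0.74)]}
   tri [ 0.5547  0.2601 -0.0022] z0: [0.554 0.255 0.   ] [0.557 0.262 0.   ]
mat {'scene': [], 'top': [([385.3, 212.1], 0.91)]}
list index out of range
cover_grip {'scene': [([248.8, 150.3], 0.93), ([309.3, 147.2], 0.81), ([284.8, 123.4], 0.59)], 'top': [([203.2, 307.8], 0.92), ([144.4, 308.6], 0.81), ([191.9, 229.7], 0.76)]}
   tri [0.2657 0.2174 0.053 ] z0: [0.216 0.26  0.   ] [0.265 0.229 0.   ]
carton_red {'scene': [([256.6, 245.5], 0.94)], 'top': [([290.1, 228.0], 0.72)]}
   tri [ 0.4989 -0.014   0.0071] z0: [ 0.497 -0.007  0.   ] [ 0.497 -0.017  0.   ]
valve_tall {'scene': [([304.9, 274.7], 0.63)], 'top': [([282.6, 177.4], 0.77)]}
   tri [6.498e-01 4.400e-03 4.000e-04] z0: [0.648 0.002 0.   ] [0.652 0.006 0.   ]
tin {'scene': [([137.8, 298.4], 0.62)], 'top': [([386.7, 262.0], 0.92)]}
   tri [ 0.3986 -0.3023  0.004 ] z0: [ 0.393 -0.304  0.   ] [ 0.401 -0.301  0.   ]
carton_yellow {'scene': [([257.1, 351.4], 0.92)], 'top': [([354.7, 167.2], 0.62), ([386.3, 262.8], 0.41)]}
   tri [ 0.6906 -0.2153 -0.0113] z0: [ 0.695 -0.219  0.   ] [ 0.687 -0.213  0.   ]
valve_short {'scene': [([221.6, 388.4], 0.74)], 'top': [([387.4, 159.6], 0.65)]}
   tri [ 0.704  -0.3186  0.01  ] z0: [ 0.695 -0.324  0.   ] [ 0.713 -0.314  0.   ]
screwdriver {'scene': [([279.6, 181.0], 0.58)], 'top': [([209.5, 266.3], 0.53), ([287.8, 230.3], 0.19)]}
   tri [ 0.3825  0.216  -0.0009] z0: [0.383 0.215 0.   ] [0.382 0.216 0.   ]
multimeter {'scene': [([396.3, 220.9], 0.67)], 'top': [([187.3, 159.6], 0.96)]}
   tri [ 0.7145  0.3052 -0.0165] z0: [0.725 0.298 0.   ] [0.703 0.296 0.   ]
```

View pics/topc.png

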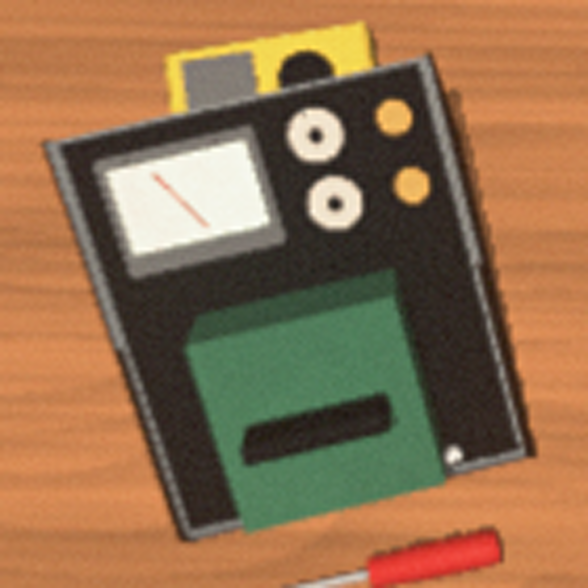

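View pics/scec.png

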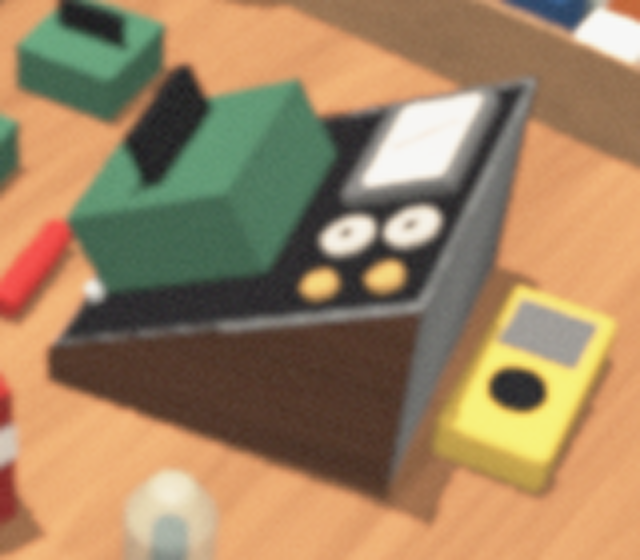

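View pics/topm.png

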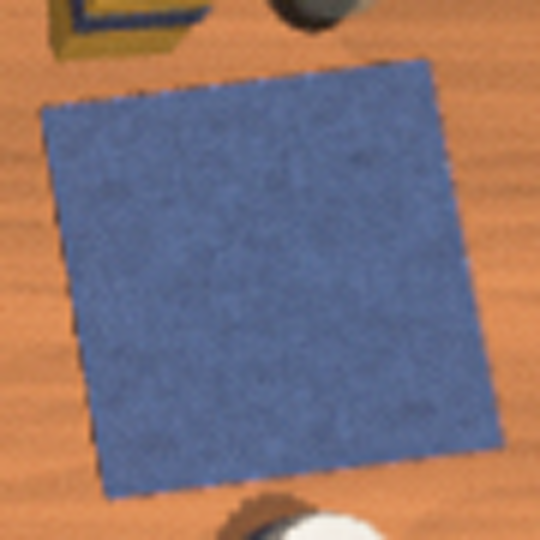

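```bash
cat > fit.py <<'E'
from h import *
T=lambda x,y:(120+x/4.2,130+y/4.2); S=lambda x,y:(265+x/4,120+y/4)
tp=[((.12,.12,.169),T(47,142)),((.12,-.12,.169),T(432,55)),((-.12,-.12,.03),T(532,456)),((-.12,.12,.03),T(186,538))]
sp=[((.12,.12,.169),S(533,80)),((.12,-.12,.169),S(418,308)),((-.12,-.12,.03),S(50,347)),((.12,-.12,0),S(390,495)),((-.12,-.12,0),S(52,378))]
def W(p,P): 
    c,s=np.cos(p[2]),np.sin(p[2]); return np.asarray(P)@np.array([[c,-s,0],[s,c,0],[0,0,1]]).T+[p[0],p[1],0]
def res(p,sel=(0,1)):
    r=[]
    if 0 in sel: r.append(proj("top",W(p,[a for a,_ in tp]))-[b for _,b in tp])
    if 1 in sel: r.append(proj("scene",W(p,[a for a,_ in sp]))-[b for _,b in sp])
    return np.vstack(r).ravel()
for sel in((0,1),(0,),(1,)):
    f=least_squares(res,[.55,.26,.2],kwargs=dict(sel=sel),loss="soft_l1");print(sel,f.x.round(4),np.degrees(f.x[2]).round(2),np.abs(res(f.x,sel)).round(1))
p=least_squares(res,[.55,.26,.2],loss="soft_l1").x
# panel frame: origin = dial axis at panel
Xp=np.array([.866,0,.5]);Zp=np.array([-.5,0,.866]);O=np.array([-.046,0,.0725])
def pan(q,P):  # q=(dx,dy,rot,dz)
    P=np.asarray(P);c,s=np.cos(q[2]),np.sin(q[2]);x=c*P[:,0]-s*P[:,1]+q[0];y=s*P[:,0]+c*P[:,1]+q[1];z=P[:,2]+q[3]
    return W(p,O+x[:,None]*Xp+y[:,None]*[0,1,0]+z[:,None]*Zp)
h=.065
ct=[((h,h,.064),T(187,347)),((h,-h,.064),T(400,297)),((-h,-h,.064),T(445,483)),((-h,h,.064),T(247,530)),((h,-h,0),T(393,268)),((h,h,0),T(200,312)),((.007,-.045,.104),T(392,394)),((-.007,-.045,.104),T(395,428)),((-.007,.045,.104),T(243,465))]
cs=[((-h,-h,.064),S(72,218)),((h,-h,.064),S(230,195)),((h,h,.064),S(298,80)),((h,-h,0),S(265,270)),((-h,-h,0),S(105,290)),((h,h,0),S(337,152))]
def r2(q): return np.vstack([proj("top",pan(q,[a for a,_ in ct]))-[b for _,b in ct],proj("scene",pan(q,[a for a,_ in cs]))-[b for _,b in cs]]).ravel()
q=least_squares(r2,[0,0,0,0],loss="soft_l1").x
if __name__=="__main__":
    print("cover",q.round(4),np.abs(r2(q)).round(1)); print("grip",pan(q,[(0,0,.084)]),"dial",pan(np.zeros(4),[(0,0,.03)]))
    M=lambda x,y:(340+x/6,165+y/6)
    m=[atz("top",M(*a),.004) for a in((42,106),(430,60),(503,447),(107,497))];m=np.array(m)
    print("mat",m.round(3),m.mean(0),np.linalg.norm(m-np.roll(m,1,0),axis=1).round(3))
    e=m[0]-m[3];print("yaw",np.degrees(np.arctan2(e[1],e[0])))
E
python3 fit.py
```

```text
(0, 1) [0.5504 0.2555 0.2597] 14.88 [0.  0.  0.8 0.4 0.1 1.5 0.5 0.3 0.4 1.2 0.1 0.2 0.9 0.2 1.7 0.2 1.2 0. ]
(0,) [0.5489 0.2545 0.2537] 14.54 [0.6 0.2 0.2 0.3 0.1 0.7 0.5 0. ]
(1,) [0.5515 0.2567 0.2611] 14.96 [0.9 1.3 0.9 0.1 0.2 0.2 1.  0.1 0.6 0. ]
cover [-0.0007  0.0003 -0.0043 -0.0002] [0.3 1.  1.2 0.9 0.4 0.5 0.1 0.1 0.7 0.9 0.5 0.2 1.4 3.6 0.7 0.4 0.7 0.1
 2.6 0.2 1.6 0.4 0.3 1.  0.1 0.8 0.1 0.7 0.1 0.4]
grip [[0.46479873 0.23300803 0.14467768]] dial [[0.491449   0.23978642 0.09848   ]]
mat [[ 0.637 -0.188  0.004]
 [ 0.664 -0.385  0.004]
 [ 0.468 -0.411  0.004]
 [ 0.441 -0.216  0.004]] [ 0.55226592 -0.30010505  0.004     ] [0.198 0.198 0.198 0.197]
yaw 8.134422606958685
```

View pics/scem.png

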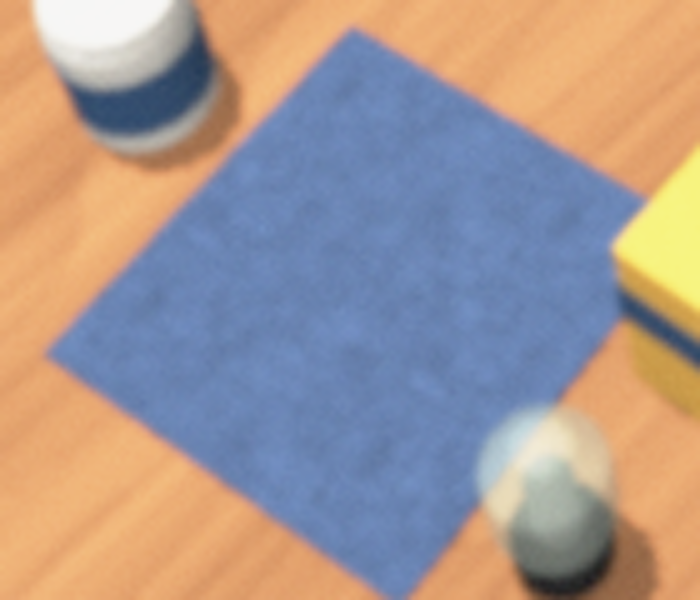

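```bash
cat > plan.py <<'E'
from fit import *
Rt=R.from_euler("z",p[2]).as_matrix()
def tgt_panel(hz,dx=0,ang=0,sgn=1,dy=0):
    """TCP hz out from panel on dial axis; jaw dir = panel x rotated by ang about normal"""
    c,s=np.cos(ang),np.sin(ang)
    xp=Rt@Xp;yp=Rt@np.array([0,1.,0]);zp=Rt@Zp
    xt=-zp;yt=sgn*(c*xp+s*yp);zt=np.cross(xt,yt)
    T=np.eye(4);T[:3,:3]=np.c_[xt,yt,zt];U,_,V=np.linalg.svd(T[:3,:3]);T[:3,:3]=U@V
    T[:3,3]=W(p,[O])[0]+hz*zp+dx*xp+dy*yp;return T
def delta(Tg,T0=None):
    T0=tcp() if T0 is None else T0
    D=np.linalg.inv(T0)@Tg;rv=R.from_matrix(D[:3,:3]).as_rotvec()
    return np.r_[D[:3,3],rv]
def show(Tg,T0=None):
    d=delta(Tg,T0);print("target",Tg[:3,3].round(4),"delta",d.round(4),"dist %.3f ang %.1f deg"%(np.linalg.norm(d[:3]),np.degrees(np.linalg.norm(d[3:]))));return d
E
python3 - <<'E'
from plan import *
print(tcp().round(3))
for s in(1,-1): print(s); show(tgt_panel(.20,sgn=s,ang=q[2]));
print(tgt_panel(.2)[:3,:3].round(3))
E
```

```text
(0, 1) [0.5504 0.2555 0.2597] 14.88 [0.  0.  0.8 0.4 0.1 1.5 0.5 0.3 0.4 1.2 0.1 0.2 0.9 0.2 1.7 0.2 1.2 0. ]
(0,) [0.5489 0.2545 0.2537] 14.54 [0.6 0.2 0.2 0.3 0.1 0.7 0.5 0. ]
(1,) [0.5515 0.2567 0.2611] 14.96 [0.9 1.3 0.9 0.1 0.2 0.2 1.  0.1 0.6 0. ]
[[ 0.    -0.268 -0.964  0.16 ]
 [-0.    -0.964  0.268  0.578]
 [-1.     0.    -0.     0.231]
 [ 0.     0.     0.     1.   ]]
1
target [0.4093 0.218  0.2457] delta [-0.0144  0.2805 -0.3361 -2.0407  0.5482  0.3123] dist 0.438 ang 122.4 deg
-1
target [0.4093 0.218  0.2457] delta [-0.0144  0.2805 -0.3361  1.0197  0.2711 -0.4759] dist 0.438 ang 66.3 deg
[[ 0.483  0.837  0.257]
 [ 0.128  0.222 -0.966]
 [-0.866  0.5   -0.   ]]
```

>>> arm_command(
  deltas=[
    [[-0.001,0.028,-0.034,0.102,0.027,-0.048,0.085],[-0.003,0.056,-0.067,0.204,0.054,-0.095,0.085],[-0.004,0.084,-0.101,0.306,0.081,-0.143,0.085],[-0.006,0.112,-0.134,0.408,0.108,-0.19,0.085],[-0.007,0.14,-0.168,0.51,0.136,-0.238,0.085],[-0.009,0.168,-0.202,0.612,0.163,-0.286,0.085],[-0.01,0.196,-0.235,0.714,0.19,-0.333,0.085],[-0.012,0.224,-0.269,0.816,0.217,-0.381,0.085],[-0.013,0.252,-0.302,0.918,0.244,-0.428,0.085],[-0.014,0.2805,-0.336,1.02,0.271,-0.476,0.085]],
  ],
)

```text
t: 1.93
ee_pos: [0.3977, 0.2339, 0.2455]
eef_rot: [-89.4, 59.8, 15.0]
wrist_force: [0.7, 0.4, -0.0]
gripper_width: 0.0847
```

```bash
python3 - <<'E' | tail -n +4
from plan import *
s=arm.read_state();print(s["t"],s["joint_pos"].round(1))
show(tgt_panel(.20,sgn=-1,ang=q[2]));show(tgt_panel(.15,sgn=-1,ang=q[2]))
E
```

```text
1.9333 [ 75.8 -49.4 -44.8  26.5 -79.8 -62.8]
target [0.4093 0.218  0.2457] delta [ 0.0033 -0.0064 -0.0184 -0.0051  0.0008  0.0035] dist 0.020 ang 0.4 deg
target [0.4335 0.2244 0.2024] delta [ 0.0533 -0.0062 -0.0184 -0.0051  0.0008  0.0035] dist 0.057 ang 0.4 deg
```

>>> arm_command(
  deltas=[
    [[0.005,-0.003,-0.008,-0.003,0,0.002,0.085],[0.015,-0.006,-0.016,-0.005,0.001,0.003,0.085],[0.03,-0.006,-0.018,-0.005,0.001,0.003,0.085],[0.04,-0.006,-0.018,-0.005,0.001,0.003,0.085],[0.05,-0.006,-0.018,-0.005,0.001,0.003,0.085],[0.053,-0.006,-0.018,-0.005,0.001,0.003,0.085],[0.053,-0.006,-0.018,-0.005,0.001,0.003,0.085],[0.053,-0.006,-0.018,-0.005,0.001,0.003,0.085],[0.053,-0.006,-0.018,-0.005,0.001,0.003,0.085],[0.053,-0.006,-0.018,-0.005,0.001,0.003,0.085]],
  ],
)

```text
t: 2.77
ee_pos: [0.4329, 0.225, 0.2034]
eef_rot: [-89.7, 59.9, 15.0]
wrist_force: [-0.6, 0.5, -0.2]
gripper_width: 0.0853
```

```bash
python3 - <<'E' | tail -n +4
from plan import *
s=arm.read_state();print(s["t"],s["joint_pos"].round(1))
T=tcp(s)
im=arm.grab_frame("wrist")
print([ (np.round(x["uv"],1),x["confidence"]) for x in arm.tip_of("cover_grip","wrist")],"pred",proj("wrist",pan(q,[(0,0,.084)]),T))
R8=[(a,b,.104) for a in(-.007,.007) for b in(-.045,.045)]+[(a,b,.064) for a in(-h,h) for b in(-h,h)]
for u in proj("wrist",pan(q,R8),T): cv2.circle(im,tuple(int(v) for v in u),3,(0,0,255),1)
cv2.imwrite("pics/w1.png",im)
show(tgt_panel(.15,sgn=-1,ang=q[2]));show(tgt_panel(.069,sgn=-1,ang=q[2]))
E
```

```text
2.7667 [ 68.  -45.8 -47.1  25.  -71.3 -57.8]
[(array([280.4, 226.6]), 0.84), (array([459. , 411.8]), 0.56)] pred [[280.45530441 222.54948824]]
target [0.4335 0.2244 0.2024] delta [ 0.0008  0.     -0.0007  0.      0.0006  0.0011] dist 0.001 ang 0.1 deg
target [0.4726 0.2348 0.1323] delta [ 0.0818  0.0001 -0.0007  0.      0.0006  0.0011] dist 0.082 ang 0.1 deg
```

View pics/w1.png

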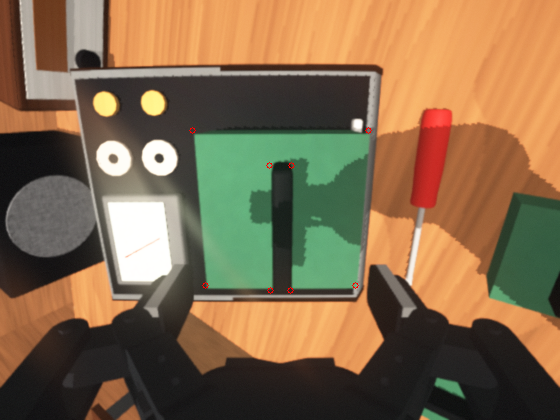

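>>> arm_command(
  deltas=[
    [[0.008,0,-0.001,0,0,0.001,0.085],[0.018,0,-0.001,0,0,0.001,0.085],[0.03,0,-0.001,0,0,0.001,0.085],[0.042,0,-0.001,0,0,0.001,0.085],[0.052,0,-0.001,0,0,0.001,0.085],[0.062,0,-0.001,0,0,0.001,0.085],[0.07,0,-0.001,0,0,0.001,0.085],[0.076,0,-0.001,0,0,0.001,0.085],[0.079,0,-0.001,0,0,0.001,0.085],[0.08,0,-0.001,0,0,0.001,0.085]],
  ],
)

```text
t: 3.7
ee_pos: [0.472, 0.2341, 0.1333]
eef_rot: [-89.8, 60.0, 14.9]
wrist_force: [-0.4, -0.0, 0.3]
gripper_width: 0.0849
```

>>> arm_command(
  deltas=[
    [[0,0,0,0,0,0,0.0],[0,0,0,0,0,0,0.0],[0,0,0,0,0,0,0.0],[0,0,0,0,0,0,0.0],[0,0,0,0,0,0,0.0],[0,0,0,0,0,0,0.0],[0,0,0,0,0,0,0.0],[0,0,0,0,0,0,0.0],[0,0,0,0,0,0,0.0],[0,0,0,0,0,0,0.0]],
  ],
  force=60,
)

```text
t: 4.53
ee_pos: [0.472, 0.2342, 0.1335]
eef_rot: [-89.7, 60.0, 14.9]
wrist_force: [-4.4, -0.6, 2.0]
gripper_width: 0.0133
```

```bash
python3 - <<'E' | tail -n +4
from plan import *
s=arm.read_state();print(s["t"],s["joint_pos"].round(1),s["ft_torque"].round(2))
show(tgt_panel(.069,sgn=-1,ang=q[2]))
E
```

```text
4.5333 [ 61.6 -37.8 -50.1  25.2 -58.7 -56.6] [-0.42  2.29  0.12]
target [0.4726 0.2348 0.1323] delta [ 0.0015 -0.      0.0004  0.      0.0001 -0.0004] dist 0.002 ang 0.0 deg
```

>>> arm_command(
  deltas=[
    [[-0.004,0,0,0,0,0,0.0],[-0.01,0,0,0,0,0,0.0],[-0.018,0,0,0,0,0,0.0],[-0.028,0,0,0,0,0,0.0],[-0.04,0,0,0,0,0,0.0],[-0.052,0,0,0,0,0,0.0],[-0.064,0,0,0,0,0,0.0],[-0.076,0,0,0,0,0,0.0],[-0.084,0,0,0,0,0,0.0],[-0.09,0,0,0,0,0,0.0]],
  ],
)

```text
t: 5.37
ee_pos: [0.428, 0.2226, 0.2125]
eef_rot: [-89.6, 60.0, 15.0]
wrist_force: [0.5, 0.0, -2.3]
gripper_width: 0.0132
```

```bash
python3 - <<'E' | tail -n +4
from plan import *
s=arm.read_state();print(s["t"],s["joint_pos"].round(1),s["wrist_force"].round(1),s["gripper_width"])
cv2.imwrite("pics/s2.png",arm.grab_frame("scene"))
def up(x,y,z,az):
    T=np.eye(4);a=np.radians(az);yt=np.array([np.cos(a),np.sin(a),0]);xt=np.array([0,0,-1.]);T[:3,:3]=np.c_[xt,yt,np.cross(xt,yt)];T[:3,3]=(x,y,z);return T
for az in (188.1,98.1,278.1): print(az);show(up(.552,-.300,.30,az))
E
```

```text
5.3667 [ 68.7 -46.7 -46.5  24.9 -72.9 -57.8] [ 0.5  0.  -2.3] 0.01322555036621552
188.1
target [ 0.552 -0.3    0.3  ] delta [-0.083  -0.0333 -0.5368  0.1115  0.0339  0.524 ] dist 0.544 ang 30.8 deg
98.1
target [ 0.552 -0.3    0.3  ] delta [-0.083  -0.0333 -0.5368  1.6421  0.444   0.39  ] dist 0.544 ang 100.0 deg
278.1
target [ 0.552 -0.3    0.3  ] delta [-0.083  -0.0333 -0.5368 -1.4205 -0.3783  0.4307] dist 0.544 ang 87.8 deg
```

View pics/s2.png

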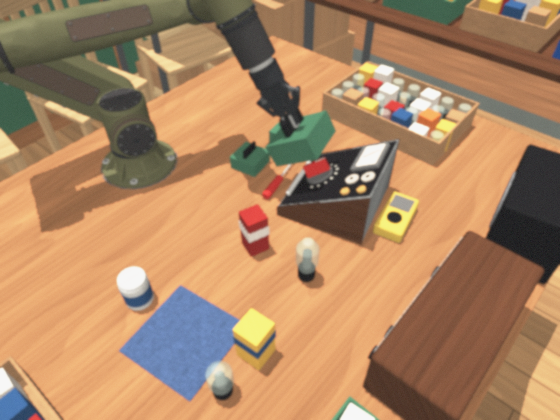

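```bash
cat >> plan.py <<'E'
def up(x,y,z,az):
    T=np.eye(4);a=np.radians(az);yt=np.array([np.cos(a),np.sin(a),0]);xt=np.array([0,0,-1.]);T[:3,:3]=np.c_[xt,yt,np.cross(xt,yt)];T[:3,3]=(x,y,z);return T
def lin(d,n=10):
    for i in range(1,n+1): print((d*i/n).round(3).tolist())
E
python3 - <<'E' | tail -n +4
from plan import *
lin(show(up(.46,.12,.29,188.1)))
E
```

```text
target [0.46 0.12 0.29] delta [-0.0642 -0.0427 -0.1072  0.1115  0.0339  0.524 ] dist 0.132 ang 30.8 deg
[-0.006, -0.004, -0.011, 0.011, 0.003, 0.052]
[-0.013, -0.009, -0.021, 0.022, 0.007, 0.105]
[-0.019, -0.013, -0.032, 0.033, 0.01, 0.157]
[-0.026, -0.017, -0.043, 0.045, 0.014, 0.21]
[-0.032, -0.021, -0.054, 0.056, 0.017, 0.262]
[-0.039, -0.026, -0.064, 0.067, 0.02, 0.314]
[-0.045, -0.03, -0.075, 0.078, 0.024, 0.367]
[-0.051, -0.034, -0.086, 0.089, 0.027, 0.419]
[-0.058, -0.038, -0.096, 0.1, 0.031, 0.472]
[-0.064, -0.043, -0.107, 0.112, 0.034, 0.524]
```

>>> arm_command(
  deltas=[
    [[-0.012,-0.006,-0.011,0.011,0.003,0.052,0],[-0.022,-0.012,-0.021,0.022,0.007,0.105,0],[-0.03,-0.018,-0.032,0.033,0.01,0.157,0],[-0.038,-0.022,-0.043,0.045,0.014,0.21,0],[-0.044,-0.026,-0.054,0.056,0.017,0.262,0],[-0.05,-0.03,-0.064,0.067,0.02,0.314,0],[-0.054,-0.034,-0.075,0.078,0.024,0.367,0],[-0.058,-0.037,-0.086,0.089,0.027,0.419,0],[-0.061,-0.04,-0.096,0.1,0.031,0.472,0],[-0.064,-0.043,-0.107,0.112,0.034,0.524,0]],
  ],
)

```text
t: 6.25
ee_pos: [0.4607, 0.1199, 0.2899]
eef_rot: [88.5, 89.8, -173.5]
wrist_force: [0.1, 0.3, -2.0]
gripper_width: 0.0131
```

```bash
python3 - <<'E' | tail -n +4
from plan import *
s=arm.read_state();print(s["t"],s["joint_pos"].round(1),s["wrist_force"].round(1),s["gripper_width"])
lin(show(up(.552,-.300,.20,188.1)),5)
E
```

```text
6.25 [ 3.890e+01 -1.570e+01 -5.400e+00 -1.000e-01 -1.004e+02 -3.090e+01] [ 0.1  0.3 -2. ] 0.013078924824941421
target [ 0.552 -0.3    0.2  ] delta [ 8.970e-02 -3.200e-02 -4.285e-01 -1.200e-03  1.000e-04 -3.000e-03] dist 0.439 ang 0.2 deg
[0.018, -0.006, -0.086, -0.0, 0.0, -0.001]
[0.036, -0.013, -0.171, -0.0, 0.0, -0.001]
[0.054, -0.019, -0.257, -0.001, 0.0, -0.002]
[0.072, -0.026, -0.343, -0.001, 0.0, -0.002]
[0.09, -0.032, -0.429, -0.001, 0.0, -0.003]
```

>>> arm_command(
  deltas=[
    [[0,-0.002,-0.025,0,0,0,0],[0,-0.004,-0.06,0,0,0,0],[0,-0.007,-0.1,0,0,0,0],[0,-0.01,-0.14,0,0,0,0],[0,-0.013,-0.18,0,0,0,0],[0,-0.016,-0.22,0,0,0,0],[0,-0.019,-0.26,0,0,0,0],[0,-0.022,-0.3,0,0,0,0],[0.01,-0.025,-0.34,0,0,0,0],[0.02,-0.027,-0.375,0,0,0,0]],
  ],
)

```text
t: 7.08
ee_pos: [0.5401, -0.2504, 0.2691]
eef_rot: [95.4, 89.8, -166.6]
wrist_force: [1.5, 0.4, -2.5]
gripper_width: 0.0132
```

```bash
python3 - <<'E' | tail -n +4
from plan import *
s=arm.read_state();print(s["t"],s["joint_pos"].round(1),s["wrist_force"].round(1),s["gripper_width"])
show(up(.552,-.300,.18,188.1))
E
```

```text
7.0833 [ -5.6   2.1   8.6   0.1 -96.6  13.6] [ 1.5  0.4 -2.5] 0.013202704689467487
target [ 0.552 -0.3    0.18 ] delta [ 0.0891 -0.0051 -0.0507 -0.002  -0.0003 -0.0028] dist 0.103 ang 0.2 deg
```

>>> arm_command(
  deltas=[
    [[0.01,-0.001,-0.015,0,0,0,0],[0.025,-0.003,-0.035,-0.001,0,-0.001,0],[0.045,-0.005,-0.05,-0.002,0,-0.003,0],[0.07,-0.005,-0.051,-0.002,0,-0.003,0],[0.095,-0.005,-0.051,-0.002,0,-0.003,0],[0.12,-0.005,-0.051,-0.002,0,-0.003,0],[0.145,-0.005,-0.051,-0.002,0,-0.003,0],[0.165,-0.005,-0.051,-0.002,0,-0.003,0],[0.175,-0.005,-0.051,-0.002,0,-0.003,0],[0.18,-0.005,-0.051,-0.002,0,-0.003,0]],
  ],
)

```text
t: 7.92
ee_pos: [0.5506, -0.3001, 0.0864]
eef_rot: [69.1, 89.8, 167.2]
wrist_force: [-0.2, 0.3, -1.0]
gripper_width: 0.0131
```

```bash
python3 - <<'E' | tail -n +4
from plan import *
s=arm.read_state();print(s["t"],s["joint_pos"].round(1),s["wrist_force"].round(1),s["gripper_width"])
show(up(.552,-.300,.0745,188.1))
for c in("scene","top"): cv2.imwrite(f"pics/{c}3.png",arm.grab_frame(c))
a=cv2.resize(cv2.imread("pics/scene3.png")[230:410,80:300],None,fx=3,fy=3);cv2.imwrite("pics/s3c.png",a)
E
```

```text
7.9167 [-10.3   8.3  -3.9  -0.  -78.   18.4] [-0.2  0.3 -1. ] 0.013093461625884144
target [ 0.552  -0.3     0.0745] delta [ 0.0119 -0.0014 -0.0001 -0.0003  0.0013 -0.0035] dist 0.012 ang 0.2 deg
```

View pics/s3c.png

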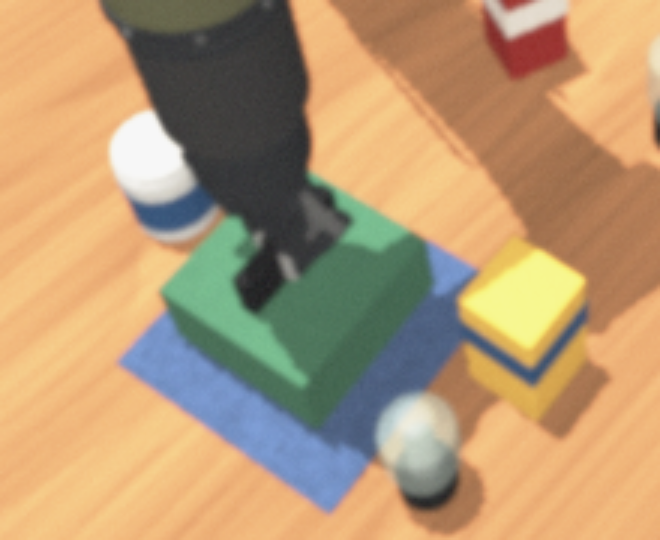

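The picture shows the cover level, hovering over the middle of the mat, with the tin, yellow carton and short valve all clear of it. I'll lower it slowly until the force shows contact.

>>> arm_command(
  deltas=[
    [[0.002,-0.001,0,0,0,-0.002,0],[0.004,-0.001,0,0,0,-0.002,0],[0.006,-0.001,0,0,0,-0.002,0],[0.008,-0.001,0,0,0,-0.002,0],[0.009,-0.001,0,0,0,-0.002,0],[0.01,-0.001,0,0,0,-0.002,0],[0.011,-0.001,0,0,0,-0.002,0],[0.0115,-0.001,0,0,0,-0.002,0],[0.012,-0.001,0,0,0,-0.002,0],[0.012,-0.001,0,0,0,-0.002,0]],
  ],
)

```text
t: 8.85
ee_pos: [0.5524, -0.3003, 0.0765]
eef_rot: [-94.4, 90.0, 3.7]
wrist_force: [0.3, 0.6, -2.3]
gripper_width: 0.0131
```

>>> arm_command(
  deltas=[
    [[0.001,0,0,0,0,0,0],[0.0015,0,0,0,0,0,0],[0.002,0,0,0,0,0,0],[0.0025,0,0,0,0,0,0],[0.003,0,0,0,0,0,0],[0.003,0,0,0,0,0,0],[0.003,0,0,0,0,0,0],[0.003,0,0,0,0,0,0],[0.003,0,0,0,0,0,0],[0.003,0,0,0,0,0,0]],
  ],
)

```text
t: 9.68
ee_pos: [0.5525, -0.3004, 0.0748]
eef_rot: [-118.2, 89.9, -20.1]
wrist_force: [-2.5, 2.8, 4.8]
gripper_width: 0.0133
```

>>> arm_command(
  deltas=[
    [[0,0,0,0,0,0,0.02],[0,0,0,0,0,0,0.03],[0,0,0,0,0,0,0.04],[0,0,0,0,0,0,0.05],[0,0,0,0,0,0,0.06],[0,0,0,0,0,0,0.06],[-0.01,0,0,0,0,0,0.06],[-0.025,0,0,0,0,0,0.06],[-0.05,0,0,0,0,0,0.06],[-0.08,0,0,0,0,0,0.06]],
  ],
)

```text
t: 10.52
ee_pos: [0.5515, -0.3001, 0.1545]
eef_rot: [68.5, 89.9, 166.7]
wrist_force: [0.7, 0.2, 0.2]
gripper_width: 0.0599
```

```bash
python3 - <<'E' | tail -n +4
from plan import *
s=arm.read_state();print(s["t"],s["joint_pos"].round(1),s["wrist_force"].round(1),s["gripper_width"])
for c in("scene","top"): cv2.imwrite(f"pics/{c}4.png",arm.grab_frame(c))
cv2.imwrite("pics/s4.png",np.hstack([cv2.resize(cv2.imread("pics/scene4.png")[230:410,100:300],(400,360)),cv2.resize(cv2.imread("pics/top4.png")[140:260,160:293],(400,360))]))
D=pan(np.zeros(4),[(0,0,.046)])
print(proj("top",D),proj("scene",D))
E
```

```text
10.5167 [-10.3   6.9   1.7  -0.  -84.9  18.4] [0.7 0.2 0.2] 0.05987578248693717
[[196.46917065 225.84498129]] [[313.06788036 162.28326491]]
```

View pics/s4.png

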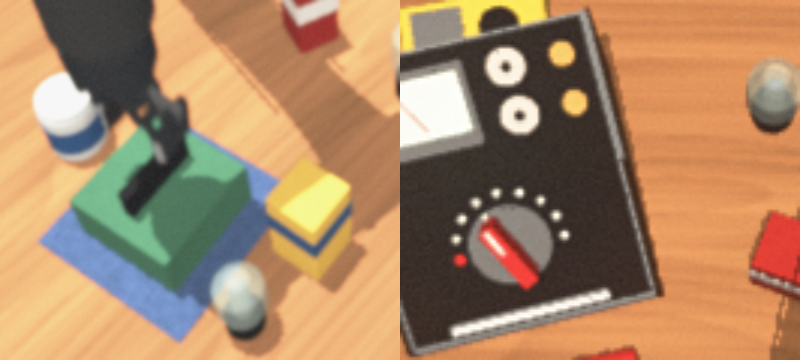

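```bash
python3 - <<'E' | tail -n +4
from plan import *
im=cv2.imread("pics/top4.png");hsv=cv2.cvtColor(im,cv2.COLOR_BGR2HSV)
def bar(a,z=.046):
    th=1.676-a # anticlockwise from upslope
    c,s=np.cos(th),np.sin(th)
    return np.array([(x*c-y*s,x*s+y*c,z) for x,y in((.033,.008),(.033,-.008),(-.033,-.008),(-.033,.008))])
red=((hsv[...,0]<8)|(hsv[...,0]>172))&(hsv[...,1]>140)&(hsv[...,2]>80)
pts=[]
for k in range(9):
    m=np.zeros(im.shape[:2],np.uint8)
    for z in(.046,.03,.01): cv2.fillConvexPoly(m,proj("top",pan(np.zeros(4),bar(.419*k,z))).round().astype(int),1)
    roi=np.zeros_like(m);u,v=(int(x) for x in proj("top",pan(np.zeros(4),[(0,0,.03)]))[0]);cv2.circle(roi,(u,v),17,1,-1)
    r=red&(roi>0);print(k,(r&(m>0)).sum()/(r|(m>0)).sum().astype(float))
a=im[195:250,165:230].copy();a=cv2.resize(a,None,fx=9,fy=9,interpolation=2)
for k in(2,3,4):
    P=((proj("top",pan(np.zeros(4),bar(.419*k)))-[165,195]+.5)*9).astype(int);cv2.polylines(a,[P],True,[(0,255,0),(255,255,0),(255,0,255)][k-2],1)
    cv2.circle(a,tuple(P[:2].mean(0).astype(int)),5,[(0,255,0),(255,255,0),(255,0,255)][k-2],-1)
cv2.imwrite("pics/d4.png",a)
s=[arm.tip_of("dial_grip",c) for c in("top","scene")];print(s, proj("top",pan(np.zeros(4),[(0,0,.03)])),proj("scene",pan(np.zeros(4),[(0,0,.03)])))
T=tgt_panel(.17,sgn=-1)
show(up(.50,-.1,.30,190))
E
```

```text
0 0.19743589743589743
1 0.2712765957446808
2 0.43119266055045874
3 0.6438848920863309
4 0.47619047619047616
5 0.229607250755287
6 0.18157181571815717
7 0.18461538461538463
8 0.22531645569620254
[[{'uv': [195.4, 225.0], 'confidence': 0.78}], [{'uv': [317.9, 168.7], 'confidence': 0.75}, {'uv': [396.1, 220.2], 'confidence': 0.22}]] [[196.76574023 223.76966544]] [[315.58325664 167.04589903]]
target [ 0.5 -0.1  0.3] delta [-0.1437  0.0236  0.2058 -0.033  -0.0019  0.0044] dist 0.252 ang 1.9 deg
```

View pics/d4.png

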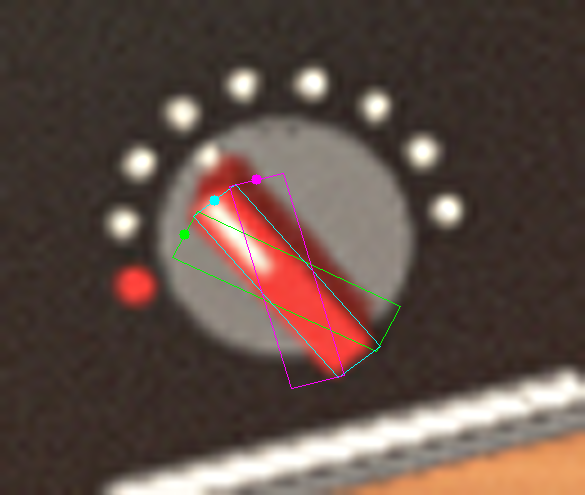

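```bash
python3 - <<'E' | tail -n +4
from plan import *
A=up(.49,.0,.29,188.1);show(A)
B=tgt_panel(.15,sgn=-1,ang=np.radians(-66));show(B,A);show(B)
M=up(.44,.12,.29,188.1-50); show(M);show(B,M)
E
```

```text
target [0.49 0.   0.29] delta [-1.338e-01  1.950e-02  3.062e-01  1.000e-04 -1.900e-03  4.400e-03] dist 0.335 ang 0.3 deg
target [0.4335 0.2244 0.2024] delta [ 0.0876  0.0244  0.2301  1.009  -0.3247 -0.4405] dist 0.247 ang 65.8 deg
target [0.4335 0.2244 0.2024] delta [-0.0468  0.0442  0.5365  1.0101 -0.324  -0.4356] dist 0.540 ang 65.7 deg
target [0.44 0.12 0.29] delta [-1.342e-01  5.210e-02  4.320e-01  8.728e-01  2.000e-04  4.900e-03] dist 0.455 ang 50.0 deg
target [0.4335 0.2244 0.2024] delta [ 0.0876  0.0746  0.0733  0.1572 -0.4602 -0.251 ] dist 0.136 ang 31.4 deg
```

>>> arm_command(
  deltas=[
    [[-0.03,0,0,0,0,0,0.06],[-0.07,0,0.005,0,0,0,0.06],[-0.105,0.002,0.025,0,0,0,0.06],[-0.125,0.004,0.06,0,0,0,0.06],[-0.134,0.006,0.1,0,0,0,0.05],[-0.134,0.009,0.14,0,0,0,0.05],[-0.134,0.011,0.18,0,0,0,0.05],[-0.134,0.014,0.22,0,0,0,0.05],[-0.134,0.017,0.26,0,0,0,0.05],[-0.134,0.019,0.3,0,0,0,0.05]],
  ],
  force=25,
)

```text
t: 11.55
ee_pos: [0.4902, -0.0045, 0.2896]
eef_rot: [-116.9, 89.8, -18.8]
wrist_force: [1.0, 1.1, 0.9]
gripper_width: 0.05
```

```bash
python3 - <<'E' | tail -n +4
from plan import *
print(arm.read_state()["joint_pos"].round(1))
B=tgt_panel(.15,sgn=-1,ang=np.radians(-66));lin(show(B))
E
```

```text
[ 23.2 -13.8  -4.1   0.2 -99.6 -15.1]
target [0.4335 0.2244 0.2024] delta [ 0.0867  0.0242  0.2347  1.0098 -0.3244 -0.4364] dist 0.251 ang 65.7 deg
[0.009, 0.002, 0.023, 0.101, -0.032, -0.044]
[0.017, 0.005, 0.047, 0.202, -0.065, -0.087]
[0.026, 0.007, 0.07, 0.303, -0.097, -0.131]
[0.035, 0.01, 0.094, 0.404, -0.13, -0.175]
[0.043, 0.012, 0.117, 0.505, -0.162, -0.218]
[0.052, 0.015, 0.141, 0.606, -0.195, -0.262]
[0.061, 0.017, 0.164, 0.707, -0.227, -0.306]
[0.069, 0.019, 0.188, 0.808, -0.26, -0.349]
[0.078, 0.022, 0.211, 0.909, -0.292, -0.393]
[0.087, 0.024, 0.235, 1.01, -0.324, -0.436]
```

>>> arm_command(
  deltas=[
    [[0.009,0.002,0.023,0.101,-0.032,-0.044,0.05],[0.017,0.005,0.047,0.202,-0.065,-0.087,0.05],[0.026,0.007,0.07,0.303,-0.097,-0.131,0.05],[0.035,0.01,0.094,0.404,-0.13,-0.175,0.05],[0.043,0.012,0.117,0.505,-0.162,-0.218,0.05],[0.052,0.015,0.141,0.606,-0.195,-0.262,0.05],[0.061,0.017,0.164,0.707,-0.227,-0.306,0.05],[0.069,0.019,0.188,0.808,-0.26,-0.349,0.05],[0.078,0.022,0.211,0.909,-0.292,-0.393,0.05],[0.087,0.024,0.235,1.01,-0.324,-0.436,0.05]],
  ],
)

```text
t: 12.38
ee_pos: [0.436, 0.2146, 0.2052]
eef_rot: [-26.9, 62.4, 17.0]
wrist_force: [1.5, 0.2, 0.1]
gripper_width: 0.0505
```

```bash
cat > wl.py <<'E'
from plan import *
import sys
def bar(a,z=.046):
    th=1.676-a;c,s=np.cos(th),np.sin(th)
    return np.array([(x*c-y*s,x*s+y*c,z) for x,y in((.033,.008),(.033,-.008),(-.033,-.008),(-.033,.008))])
def dots(): return np.array([(.046*np.cos(1.676-.419*k),.046*np.sin(1.676-.419*k),0) for k in range(9)])
def wview(name,a,sc=1.4):
    s=arm.read_state();T=tcp(s);im=arm.grab_frame("wrist")
    raw=cv2.resize(im,None,fx=sc,fy=sc)
    Pz=((proj("wrist",pan(np.zeros(4),bar(a)),T)+.5)*sc).astype(int);cv2.polylines(raw,[Pz],True,(0,255,0),1)
    C=((proj("wrist",pan(np.zeros(4),np.array([(.038*np.cos(t),.038*np.sin(t),.010) for t in np.linspace(0,6.28,40)])),T)+.5)*sc).astype(int);cv2.polylines(raw,[C],True,(255,255,0),1)
    cv2.imwrite(name,raw);return s,T,im
E
python3 - <<'E' | tail -n +4
from wl import *
s,T,im=wview("pics/w5.png",1.257);print(s["t"],s["joint_pos"].round(1))
print(arm.tip_of("dial_grip","wrist"),proj("wrist",pan(np.zeros(4),[(0,0,.03)]),T))
show(tgt_panel(.15,sgn=-1,ang=np.radians(-66)))
E
```

```text
12.3833 [  64.6  -44.2  -44.    21.   -71.9 -114. ]
[{'uv': [287.5, 213.9], 'confidence': 0.82}] [[284.4428437  210.91541312]]
target [0.4335 0.2244 0.2024] delta [-0.      0.0069  0.0055  0.0909 -0.0361 -0.0358] dist 0.009 ang 6.0 deg
```

View pics/w5.png

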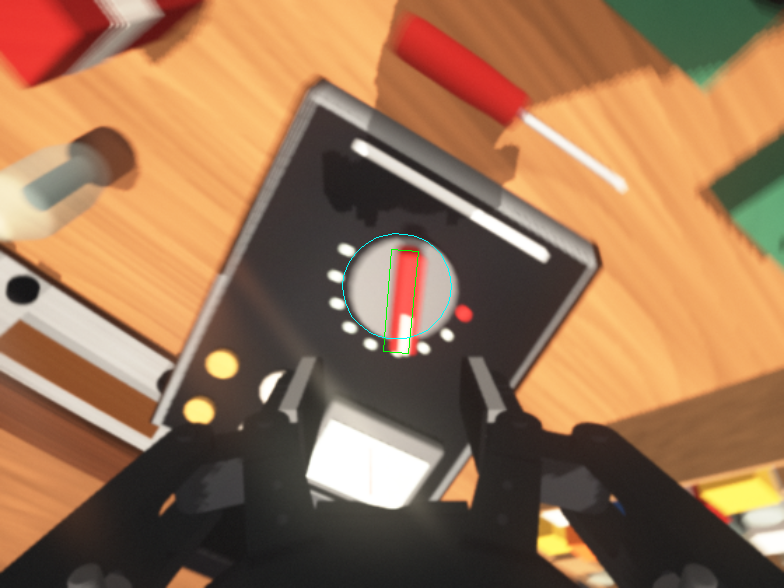

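>>> arm_command(
  deltas=[
    [[0,0.003,0.002,0.04,-0.015,-0.015,0.05],[0,0.005,0.004,0.07,-0.028,-0.028,0.05],[0,0.007,0.0055,0.091,-0.036,-0.036,0.05],[0.005,0.007,0.0055,0.091,-0.036,-0.036,0.05],[0.012,0.007,0.0055,0.091,-0.036,-0.036,0.05],[0.02,0.007,0.0055,0.091,-0.036,-0.036,0.05],[0.025,0.007,0.0055,0.091,-0.036,-0.036,0.05],[0.025,0.007,0.0055,0.091,-0.036,-0.036,0.05],[0.025,0.007,0.0055,0.091,-0.036,-0.036,0.05],[0.025,0.007,0.0055,0.091,-0.036,-0.036,0.05]],
  ],
)

```text
t: 13.32
ee_pos: [0.4446, 0.2276, 0.1803]
eef_rot: [-24.0, 60.0, 14.8]
wrist_force: [-0.3, 1.1, 0.3]
gripper_width: 0.0501
```

```bash

python3 - <<'E' | tail -n +4
from wl import *
s,T,im=wview("pics/w6.png",1.257);print(s["t"],s["joint_pos"].round(1))
print(arm.tip_of("dial_grip","wrist"),proj("wrist",pan(np.zeros(4),[(0,0,.03)]),T))
show(tgt_panel(.125,sgn=-1,ang=np.radians(-66)))
E
```

```text
13.3167 [  65.9  -43.7  -48.4   24.9  -67.4 -123.1]
[{'uv': [280.5, 218.2], 'confidence': 0.77}] [[278.11239965 213.65861671]]
target [0.4455 0.2276 0.1807] delta [ 0.0003 -0.0008  0.0007 -0.0003  0.0003  0.0002] dist 0.001 ang 0.0 deg
```

View pics/w6.png

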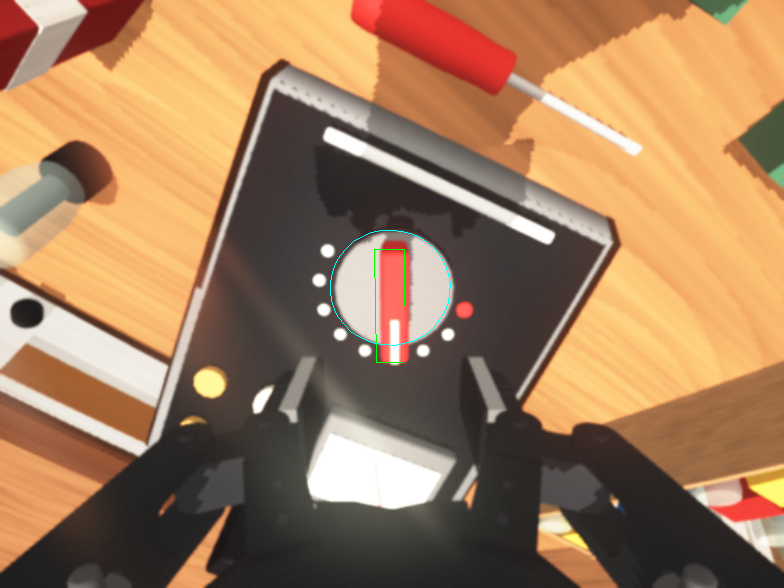

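```bash

python3 - <<'E' | tail -n +4
from wl import *
s=arm.read_state();T=tcp(s);im=arm.grab_frame("wrist");hsv=cv2.cvtColor(im,cv2.COLOR_BGR2HSV)
guess=np.array([(328,250),(319,280),(324,310),(340,334),(365,350),(424,350),(448,334),(464,310)])/1.4
ks=[8,7,6,5,4,2,1,0]
c=[]
for g,k in zip(guess,ks):
    x0,y0=(g-6).round().astype(int);w=im[y0:y0+13,x0:x0+13].astype(float)
    v=w.max(2);v=np.clip(v-v.min()-.4*(v.max()-v.min()),0,None);yy,xx=np.mgrid[:13,:13]
    # restrict to a disc
    v*=((xx-6)**2+(yy-6)**2<=25);c.append((x0+(v*xx).sum()/v.sum(),y0+(v*yy).sum()/v.sum()))
c=np.array(c);print(c.round(1).tolist())
def rr(x):
    P=np.array([(x[3]*np.cos(1.676-.419*k),x[3]*np.sin(1.676-.419*k),0) for k in ks])
    return (proj("wrist",pan([x[0],x[1],x[2],0.0],P),T)-c).ravel()
f=least_squares(rr,[0,0,0,.046],loss="soft_l1");print(f.x.round(4),np.abs(f.fun).round(1))
E
```

```text
[[233.5, 178.5], [227.4, 199.5], [230.7, 220.4], [242.4, 238.1], [260.1, 249.6], [301.8, 249.7], [319.3, 238.2], [331.0, 221.0]]
[ 0.0005  0.0032 -0.0028  0.0493] [0.  0.  0.  0.  0.1 0.1 0.  0.  0.1 0.1 0.2 0.1 0.  0.1 0.  0.2]
```

```bash
cat >> plan.py <<'E'
def dial(hz,a,over=0): # jaw perpendicular to bar for dial angle a
    return tgt_panel(hz,dx=.0005,dy=.003,sgn=-1,ang=1.676-a-np.pi/2-.003)
E
python3 - <<'E' | tail -n +4
from plan import *
show(dial(.10,1.257));show(dial(.018,1.257))
E
```

```text
target [0.4573 0.2338 0.1594] delta [0.0253 0.0017 0.0024 0.0026 0.0004 0.0001] dist 0.025 ang 0.2 deg
target [0.4969 0.2443 0.0883] delta [1.073e-01 1.700e-03 2.300e-03 2.600e-03 4.000e-04 1.000e-04] dist 0.107 ang 0.2 deg
```

>>> arm_command(
  deltas=[
    [[0.006,0.001,0.001,0.002,0,0,0.05],[0.016,0.0017,0.0023,0.003,0,0,0.05],[0.028,0.0017,0.0023,0.003,0,0,0.05],[0.038,0.0017,0.0023,0.003,0,0,0.05],[0.047,0.0017,0.0023,0.003,0,0,0.05],[0.054,0.0017,0.0023,0.003,0,0,0.05],[0.06,0.0017,0.0023,0.003,0,0,0.05],[0.06,0.0017,0.0023,0.003,0,0,0.05],[0.06,0.0017,0.0023,0.003,0,0,0.05],[0.06,0.0017,0.0023,0.003,0,0,0.05]],
  ],
)

```text
t: 14.3
ee_pos: [0.474, 0.2385, 0.1299]
eef_rot: [-23.8, 59.9, 14.9]
wrist_force: [1.6, -0.1, 1.0]
gripper_width: 0.0502
```

```bash

python3 - <<'E' | tail -n +4
from wl import *
s,T,im=wview("pics/w7.png",1.257);print(s["t"],s["joint_pos"].round(1))
print(arm.tip_of("dial_grip","wrist"),proj("wrist",pan([.0005,.003,0,0],[(0,0,.03)]),T))
show(dial(.018,1.257))
E
```

```text
14.3 [  61.6  -36.9  -50.1   25.5  -57.8 -123. ]
[{'uv': [278.0, 240.3], 'confidence': 0.78}] [[278.47260774 240.642731  ]]
target [0.4969 0.2443 0.0883] delta [ 0.0479 -0.0001 -0.0005 -0.0004  0.0015 -0.0003] dist 0.048 ang 0.1 deg
```

View pics/w7.png

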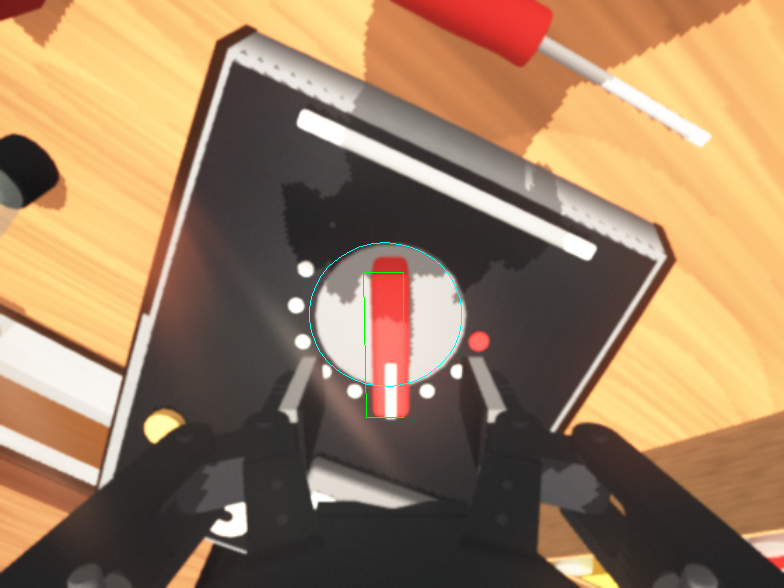

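The bar sits midway between the fingers (column 390), and the network's grip point matches the corrected pose to within half a pixel. Descending.

>>> arm_command(
  deltas=[
    [[0.005,0,-0.0005,0,0.0015,0,0.05],[0.011,0,-0.0005,0,0.0015,0,0.05],[0.018,0,-0.0005,0,0.0015,0,0.05],[0.025,0,-0.0005,0,0.0015,0,0.05],[0.032,0,-0.0005,0,0.0015,0,0.05],[0.038,0,-0.0005,0,0.0015,0,0.05],[0.043,0,-0.0005,0,0.0015,0,0.05],[0.046,0,-0.0005,0,0.0015,0,0.05],[0.047,0,-0.0005,0,0.0015,0,0.05],[0.048,0,-0.0005,0,0.0015,0,0.05]],
  ],
)

```text
t: 15.23
ee_pos: [0.497, 0.2445, 0.0882]
eef_rot: [-23.8, 60.0, 14.9]
wrist_force: [-0.0, -0.2, 0.6]
gripper_width: 0.0499
```

>>> arm_command(
  deltas=[
    [[0,0,0,0,0,0,0.04],[0,0,0,0,0,0,0.03],[0,0,0,0,0,0,0.025],[0,0,0,0,0,0,0.02],[0,0,0,0,0,0,0.015],[0,0,0,0,0,0,0.01],[0,0,0,0,0,0,0.01],[0,0,0,0,0,0,0.01],[0,0,0,0,0,0,0.01],[0,0,0,0,0,0,0.01]],
  ],
  force=25,
)

```text
t: 16.07
ee_pos: [0.4973, 0.244, 0.0887]
eef_rot: [-23.9, 60.0, 14.8]
wrist_force: [3.4, -5.1, 2.1]
gripper_width: 0.0157
```

```bash

python3 - <<'E' | tail -n +4
from plan import *
s=arm.read_state();print(s["t"],s["joint_pos"].round(1),s["wrist_force"].round(1),"tau tool",(tcp(s)[:3,:3].T@s["ft_torque"]).round(3),"F tool",(tcp(s)[:3,:3].T@s["wrist_force"]).round(1))
show(dial(.018,1.257));show(dial(.018,.838))
E
```

```text
16.0667 [  58.3  -30.8  -51.1   26.7  -50.2 -123.4] [ 3.4 -5.1  2.1] tau tool [-0.028  1.319 -1.264] F tool [-0.8 -6.5  0.2]
target [0.4969 0.2443 0.0883] delta [ 0.0001  0.0006 -0.0003 -0.0007 -0.      0.001 ] dist 0.001 ang 0.1 deg
target [0.4969 0.2443 0.0883] delta [ 1.000e-04  6.000e-04 -3.000e-04 -4.197e-01 -2.000e-04  1.000e-03] dist 0.001 ang 24.0 deg
```

>>> arm_command(
  deltas=[
    [[0,0,0,-0.04,0,0,0.01],[0,0,0,-0.08,0,0,0.01],[0,0,0,-0.13,0,0,0.01],[0,0,0,-0.18,0,0,0.01],[0,0,0,-0.23,0,0,0.01],[0,0,0,-0.28,0,0,0.01],[0,0,0,-0.33,0,0,0.01],[0,0,0,-0.37,0,0,0.01],[0,0,0,-0.4,0,0,0.01],[0,0,0,-0.42,0,0,0.01]],
  ],
)

```text
t: 16.9
ee_pos: [0.4972, 0.2441, 0.0886]
eef_rot: [-48.0, 60.0, 14.8]
wrist_force: [-0.3, -2.3, 2.3]
gripper_width: 0.016
```

```bash
cat > st.py <<'E'
from plan import *
s=arm.read_state();print(s["t"],s["joint_pos"].round(1),"w",s["gripper_width"].round(4),"tau tool",(tcp(s)[:3,:3].T@s["ft_torque"]).round(3),"F tool",(tcp(s)[:3,:3].T@s["wrist_force"]).round(1))
for a in(1.257,.838,.419,0): print(a,end=" ");show(dial(.018,a))
E
python3 st.py | tail -n +4
```

```text
Traceback (most recent call last):
  File "st.py", line 2, in <module>
    s=arm.read_state();print(s["t"],s["joint_pos"].round(1),"w",s["gripper_width"].round(4),"tau tool",(tcp(s)[:3,:3].T@s["ft_torque"]).round(3),"F tool",(tcp(s)[:3,:3].T@s["wrist_force"]).round(1))
                                                                ^^^^^^^^^^^^^^^^^^^^^^^^
AttributeError: 'float' object has no attribute 'round'
```

```bash
sed -i 's/s\["gripper_width"\].round(4)/round(s["gripper_width"],4)/' st.py; python3 st.py | tail -n +4
```

```text
16.9 [ 58.3 -30.8 -51.1  26.6 -50.2 -99.3] w 0.016 tau tool [0.035 1.388 0.703] F tool [-2.4 -1.7 -1.4]
1.257 target [0.4969 0.2443 0.0883] delta [ 1.000e-04  5.000e-04  0.000e+00  4.206e-01 -2.000e-04  7.000e-04] dist 0.001 ang 24.1 deg
0.838 target [0.4969 0.2443 0.0883] delta [ 0.0001  0.0005  0.      0.0016 -0.0003  0.0006] dist 0.001 ang 0.1 deg
0.419 target [0.4969 0.2443 0.0883] delta [ 1.000e-04  5.000e-04  0.000e+00 -4.174e-01 -5.000e-04  5.000e-04] dist 0.001 ang 23.9 deg
0 target [0.4969 0.2443 0.0883] delta [ 1.000e-04  5.000e-04  0.000e+00 -8.364e-01 -6.000e-04  4.000e-04] dist 0.001 ang 47.9 deg
```

Works with small forces. Next: one more click, then the last one to the stop.

>>> arm_command(
  deltas=[
    [[0,0,0,-0.04,0,0,0.01],[0,0,0,-0.08,0,0,0.01],[0,0,0,-0.13,0,0,0.01],[0,0,0,-0.18,0,0,0.01],[0,0,0,-0.23,0,0,0.01],[0,0,0,-0.28,0,0,0.01],[0,0,0,-0.33,0,0,0.01],[0,0,0,-0.37,0,0,0.01],[0,0,0,-0.4,0,0,0.01],[0,0,0,-0.417,0,0,0.01]],
  ],
)

```text
t: 17.73
ee_pos: [0.497, 0.2441, 0.0886]
eef_rot: [-71.9, 60.0, 14.8]
wrist_force: [-2.6, -2.0, 2.3]
gripper_width: 0.0159
```

```bash
python3 st.py | tail -n +4
```

```text
17.7333 [ 58.4 -30.8 -51.1  26.6 -50.2 -75.3] w 0.0159 tau tool [0.041 1.008 1.718] F tool [-3.5  1.  -1.7]
1.257 target [0.4969 0.2443 0.0883] delta [ 1.000e-04  3.000e-04  2.000e-04  8.388e-01 -5.000e-04  3.000e-04] dist 0.000 ang 48.1 deg
0.838 target [0.4969 0.2443 0.0883] delta [ 1.000e-04  3.000e-04  2.000e-04  4.198e-01 -5.000e-04  2.000e-04] dist 0.000 ang 24.1 deg
0.419 target [0.4969 0.2443 0.0883] delta [ 0.0001  0.0003  0.0002  0.0008 -0.0005  0.0001] dist 0.000 ang 0.1 deg
0 target [0.4969 0.2443 0.0883] delta [ 1.000e-04  3.000e-04  2.000e-04 -4.182e-01 -5.000e-04 -1.000e-04] dist 0.000 ang 24.0 deg
```

>>> arm_command(
  deltas=[
    [[0,0,0,-0.04,0,0,0.01],[0,0,0,-0.08,0,0,0.01],[0,0,0,-0.13,0,0,0.01],[0,0,0,-0.18,0,0,0.01],[0,0,0,-0.23,0,0,0.01],[0,0,0,-0.28,0,0,0.01],[0,0,0,-0.33,0,0,0.01],[0,0,0,-0.38,0,0,0.01],[0,0,0,-0.41,0,0,0.01],[0,0,0,-0.428,0,0,0.01]],
  ],
)

```text
t: 18.57
ee_pos: [0.4969, 0.2441, 0.0884]
eef_rot: [-96.5, 60.0, 14.8]
wrist_force: [-3.5, -1.8, 2.3]
gripper_width: 0.0154
```

```bash
python3 st.py | tail -n +4; python3 - <<'E'
from wl import *
wview("pics/w8.png",0)
cv2.imwrite("pics/t8.png",arm.grab_frame("top"))
E
```

```text
18.5667 [ 58.4 -30.8 -51.1  26.6 -50.2 -50.7] w 0.0154 tau tool [0.013 0.195 2.337] F tool [-3.9  2.2 -0.6]
1.257 target [0.4969 0.2443 0.0883] delta [ 1.0000e-04 -1.0000e-04  3.0000e-04  1.2679e+00 -9.0000e-04 -2.0000e-04] dist 0.000 ang 72.6 deg
0.838 target [0.4969 0.2443 0.0883] delta [ 1.000e-04 -1.000e-04  3.000e-04  8.489e-01 -8.000e-04 -4.000e-04] dist 0.000 ang 48.6 deg
0.419 target [0.4969 0.2443 0.0883] delta [ 1.000e-04 -1.000e-04  3.000e-04  4.299e-01 -7.000e-04 -5.000e-04] dist 0.000 ang 24.6 deg
0 target [0.4969 0.2443 0.0883] delta [ 0.0001 -0.0001  0.0003  0.0109 -0.0005 -0.0006] dist 0.000 ang 0.6 deg
(0, 1) [0.5504 0.2555 0.2597] 14.88 [0.  0.  0.8 0.4 0.1 1.5 0.5 0.3 0.4 1.2 0.1 0.2 0.9 0.2 1.7 0.2 1.2 0. ]
(0,) [0.5489 0.2545 0.2537] 14.54 [0.6 0.2 0.2 0.3 0.1 0.7 0.5 0. ]
(1,) [0.5515 0.2567 0.2611] 14.96 [0.9 1.3 0.9 0.1 0.2 0.2 1.  0.1 0.6 0. ]
```

View pics/w8.png

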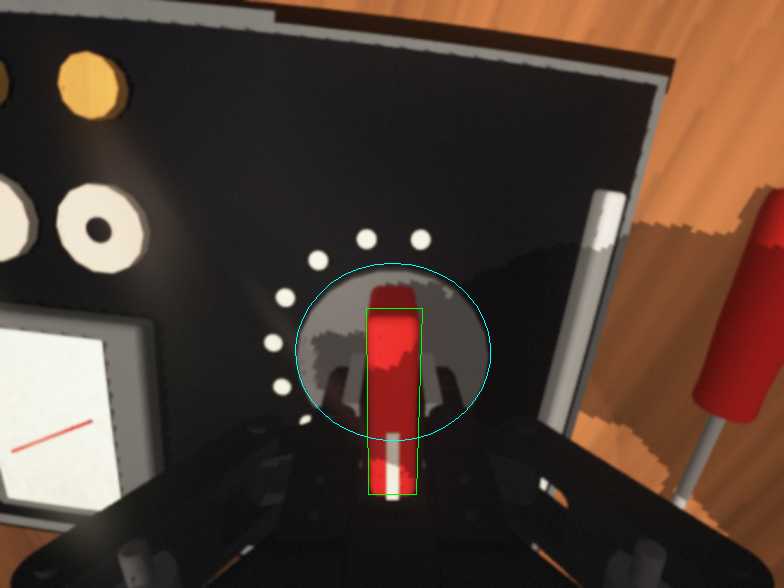

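The pointer is on the red dot's click (angle about -0.01) with almost no torque, so I'm turning back three clicks.

>>> arm_command(
  deltas=[
    [[0,0,0,0.04,0,0,0.01],[0,0,0,0.09,0,0,0.01],[0,0,0,0.14,0,0,0.01],[0,0,0,0.19,0,0,0.01],[0,0,0,0.24,0,0,0.01],[0,0,0,0.29,0,0,0.01],[0,0,0,0.34,0,0,0.01],[0,0,0,0.38,0,0,0.01],[0,0,0,0.41,0,0,0.01],[0,0,0,0.43,0,0,0.01]],
  ],
)

```text
t: 19.5
ee_pos: [0.497, 0.2441, 0.0885]
eef_rot: [-71.7, 60.0, 14.8]
wrist_force: [1.0, -1.6, 1.5]
gripper_width: 0.0158
```

>>> arm_command(
  deltas=[
    [[0,0,0,0.04,0,0,0.01],[0,0,0,0.09,0,0,0.01],[0,0,0,0.14,0,0,0.01],[0,0,0,0.19,0,0,0.01],[0,0,0,0.24,0,0,0.01],[0,0,0,0.29,0,0,0.01],[0,0,0,0.34,0,0,0.01],[0,0,0,0.38,0,0,0.01],[0,0,0,0.41,0,0,0.01],[0,0,0,0.42,0,0,0.01]],
  ],
)

```text
t: 20.33
ee_pos: [0.4972, 0.244, 0.0886]
eef_rot: [-47.5, 60.0, 14.8]
wrist_force: [3.3, -1.6, 0.5]
gripper_width: 0.0154
```

```bash
python3 st.py | tail -n +4
```

```text
20.3333 [ 58.3 -30.8 -51.1  26.6 -50.2 -99.7] w 0.0154 tau tool [-0.051  1.206 -0.007] F tool [ 0.9 -3.6  0. ]
1.257 target [0.4969 0.2443 0.0883] delta [ 1.000e-04  5.000e-04  0.000e+00  4.124e-01 -3.000e-04  6.000e-04] dist 0.000 ang 23.6 deg
0.838 target [0.4969 0.2443 0.0883] delta [ 0.0001  0.0005  0.     -0.0066 -0.0004  0.0005] dist 0.000 ang 0.4 deg
0.419 target [0.4969 0.2443 0.0883] delta [ 1.000e-04  5.000e-04  0.000e+00 -4.256e-01 -5.000e-04  4.000e-04] dist 0.000 ang 24.4 deg
0 target [0.4969 0.2443 0.0883] delta [ 1.000e-04  5.000e-04  0.000e+00 -8.446e-01 -6.000e-04  3.000e-04] dist 0.000 ang 48.4 deg
```

>>> arm_command(
  deltas=[
    [[0,0,0,0.04,0,0,0.01],[0,0,0,0.09,0,0,0.01],[0,0,0,0.14,0,0,0.01],[0,0,0,0.19,0,0,0.01],[0,0,0,0.24,0,0,0.01],[0,0,0,0.29,0,0,0.01],[0,0,0,0.34,0,0,0.01],[0,0,0,0.38,0,0,0.01],[0,0,0,0.405,0,0,0.01],[0,0,0,0.413,0,0,0.01]],
  ],
)

```text
t: 21.17
ee_pos: [0.4973, 0.244, 0.0887]
eef_rot: [-23.8, 60.0, 14.8]
wrist_force: [2.8, -2.2, 1.2]
gripper_width: 0.0154
```

>>> arm_command(
  deltas=[
    [[0,0,0,0,0,0,0.016],[0,0,0,0,0,0,0.02],[0,0,0,0,0,0,0.03],[0,0,0,0,0,0,0.04],[0,0,0,0,0,0,0.05],[0,0,0,0,0,0,0.05],[-0.01,0,0,0,0,0,0.05],[-0.03,0,0,0,0,0,0.05],[-0.055,0,0,0,0,0,0.05],[-0.085,0,0,0,0,0,0.05]],
  ],
)

```text
t: 22.0
ee_pos: [0.4555, 0.2322, 0.1615]
eef_rot: [-24.0, 60.1, 14.6]
wrist_force: [0.9, 1.0, -0.2]
gripper_width: 0.0501
```

```bash
python3 st.py | tail -n +4; python3 - <<'E'
from wl import *
wview("pics/w9.png",1.257)
E
```

```text
22.0 [  64.3  -41.   -48.9   25.   -64.  -123.2] w 0.0501 tau tool [0.064 1.151 0.644] F tool [0.8 0.3 1.1]
1.257 target [0.4969 0.2443 0.0883] delta [ 0.0849  0.0008  0.0014 -0.001  -0.0029  0.0016] dist 0.085 ang 0.2 deg
0.838 target [0.4969 0.2443 0.0883] delta [ 0.0849  0.0008  0.0014 -0.42   -0.0032  0.0009] dist 0.085 ang 24.1 deg
0.419 target [0.4969 0.2443 0.0883] delta [ 8.49e-02  8.00e-04  1.40e-03 -8.39e-01 -3.40e-03  3.00e-04] dist 0.085 ang 48.1 deg
0 target [0.4969 0.2443 0.0883] delta [ 8.490e-02  8.000e-04  1.400e-03 -1.258e+00 -3.500e-03 -5.000e-04] dist 0.085 ang 72.1 deg
(0, 1) [0.5504 0.2555 0.2597] 14.88 [0.  0.  0.8 0.4 0.1 1.5 0.5 0.3 0.4 1.2 0.1 0.2 0.9 0.2 1.7 0.2 1.2 0. ]
(0,) [0.5489 0.2545 0.2537] 14.54 [0.6 0.2 0.2 0.3 0.1 0.7 0.5 0. ]
(1,) [0.5515 0.2567 0.2611] 14.96 [0.9 1.3 0.9 0.1 0.2 0.2 1.  0.1 0.6 0. ]
```

View pics/w9.png

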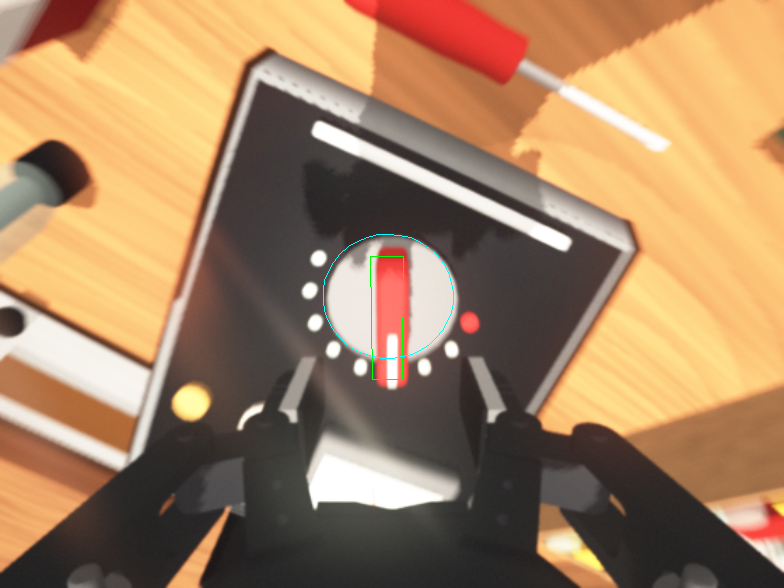

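The pointer (392,387) covers the third dot after the red one, so the dial is on click 3. I'll back off and check the whole scene.

>>> arm_command(
  deltas=[
    [[-0.01,0,0,0,0,0,0.05],[-0.02,0,0,0,0,0,0.05],[-0.035,0,0,0,0,0,0.05],[-0.05,0,0,0,0,0,0.05],[-0.05,0,0,0,0,0,0.05],[-0.05,0,0,0,0,0,0.05],[-0.05,0,0,0,0,0,0.05],[-0.05,0,0,0,0,0,0.05],[-0.05,0,0,0,0,0,0.05],[-0.05,0,0,0,0,0,0.05]],
  ],
)

```text
t: 22.88
ee_pos: [0.4314, 0.2266, 0.2123]
eef_rot: [-23.6, 59.7, 15.0]
wrist_force: [0.2, 0.0, -0.1]
gripper_width: 0.05
```

```bash
python3 - <<'E' | tail -n +4
from wl import *
for c in("scene","top"): cv2.imwrite(f"pics/{c}9.png",arm.grab_frame(c))
cv2.imwrite("pics/both9.png",cv2.resize(np.hstack([cv2.imread(f"pics/{c}9.png") for c in("scene","top")]),(800,300),interpolation=3))
a=cv2.imread("pics/top9.png");cv2.imwrite("pics/t9.png",a)
for n in ["carton_red","valve_tall","tin","carton_yellow","valve_short","screwdriver","multimeter"]:
    t=arm.tip_of(n,"top");print(n,t[0]["uv"] if t else None)
E
```

```text
carton_red [287.7, 225.4]
valve_tall None
tin [388.3, 264.0]
carton_yellow [356.4, 163.8]
valve_short [388.0, 161.9]
screwdriver [209.2, 267.6]
multimeter [184.9, 157.0]
```

View pics/scene9.png

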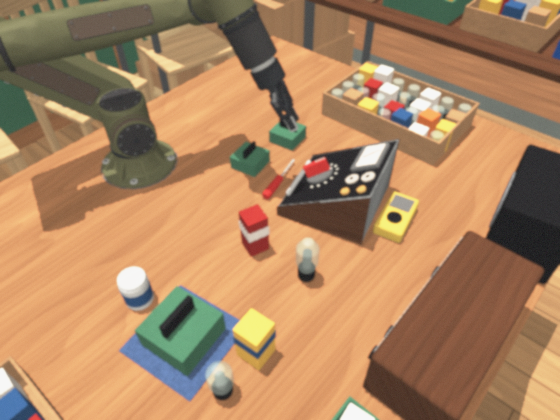

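View pics/t9.png

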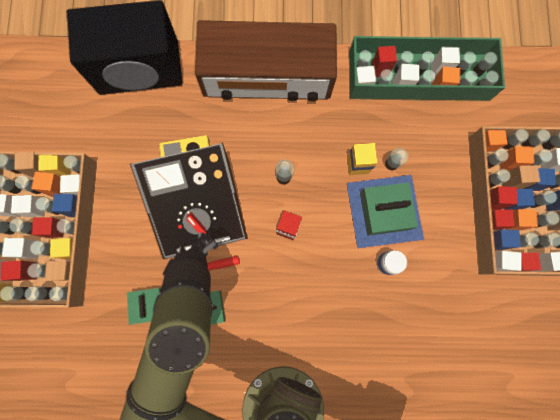

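The cover stands upright within the mat (scene (182,328), top (390,208)). The dial is free and the other things look to be where they were.

```bash
python3 -c "
from workcell import arm
print(arm.sign_off())"
```

```text
the job is handed in; nothing more can be done
None
```

I lifted the green cover off the panel by its rib, lowered it onto the blue mat until the force showed contact, and let go. I then gripped the red dial at 25 N, turned it anticlockwise to the stop's red dot (about -0.01 rad, with almost no torque). From there I turned it back three clicks clockwise, let go, and handed in at about 23 s.

**Last checks**
- **Cover:** it stands upright and wholly on the mat in both overview pictures.
- **Dial:** the pointer sits on the third dot after the red one.
- **Bystanders:** in the pictures they stand where they were. The network missed the tall valve in the last top view, but it is visible there in its old place. The other six were within about 4 pixels of their first positions.
- **Forces:** the readings between moves stayed under about 7 N.

**Disagreement:** the wrist camera put the dial's axis about 3 mm left of where the overview cameras did. I used the wrist value, and the grip then centred well.

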